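Make up two measurement kits for the thermal analyser

TASK

Make up the two measurement kits from the stock in the middle of the bench. Blue tray: the copper reference bar in the white-floored pocket and the white crucible in the black-floored pocket; yellow tray: the black graphite bar in the white-floored pocket and the amber vial in the black-floored pocket. Stand each one upright near the middle of its pocket, lowering it onto the pocket floor rather than dropping it, and leave the blue aluminium bar and the green vial standing where they are.

Things in the scene. Friction and masses are not known exactly. Their poses are not given: they have to be found in the camera images.
- tray_blue: Blue plastic kit tray, 168 x 92 mm outside, fixed to the bench. Origin at the centre of its underside, z up, x along its length. A 4 mm divider halves it into two pockets, each 78 mm (x) by 84 mm (y) inside: the pocket centred at x = +41 mm has a white floor, the one at x = -41 mm a black floor; both centred at y = 0. Pocket floors are 4 mm above the bench, wall and divider tops 12 mm above the bench, walls 4 mm thick.
- tray_yellow: Yellow plastic kit tray, 168 x 92 mm outside, fixed to the bench. Origin at the centre of its underside, z up, x along its length. A 4 mm divider halves it into two pockets, each 78 mm (x) by 84 mm (y) inside: the pocket centred at x = +41 mm has a white floor, the one at x = -41 mm a black floor; both centred at y = 0. Pocket floors are 4 mm above the bench, wall and divider tops 12 mm above the bench, walls 4 mm thick.
- copper_bar_mid (a point): Copper-coloured reference bar, an upright plain cylinder 28 mm in diameter and 60 mm tall, standing loose on the bench; about 320 g. The point is its centre, 30 mm above its foot, z along its axis.
- graphite_bar_mid (a point): Matt black graphite reference bar, an upright plain cylinder 28 mm in diameter and 60 mm tall, standing loose on the bench; about 70 g. The point is its centre, 30 mm above its foot, z along its axis.
- aluminium_bar_mid (a point): Blue-anodised aluminium reference bar, an upright plain cylinder 28 mm in diameter and 60 mm tall, standing loose on the bench; about 100 g, to be left alone. The point is its centre, 30 mm above its foot, z along its axis.
- crucible_mid (a point): White ceramic crucible, an open-topped straight cup 36 mm in outside diameter and 60 mm tall with 3 mm walls, standing loose on the bench, mouth up; 70 g. The point is on its axis 30 mm above its foot, z along the axis.
- amber_vial_mid (a point): Amber-brown vial with a black cap, standing loose on the bench: a straight body 36 mm in diameter up to 45 mm, then a screw cap 27 mm in diameter to the top at 60 mm; 60 g. The point is on its axis 30 mm above its foot, z along the axis.
- green_vial_mid (a point): Green vial with a white cap, to be left alone, standing loose on the bench: a straight body 36 mm in diameter up to 45 mm, then a screw cap 27 mm in diameter to the top at 60 mm; 60 g. The point is on its axis 30 mm above its foot, z along the axis.

How it is judged:
At the end, for the whole second after the job is handed in: The four things stand in their pockets as the goal assigns them: within 15 mm of the pocket centre along each tray axis, centre 30 to 38 mm above the tray underside, tilt under 0.1 rad, speed under 0.02 m/s. Blue bar and green vial upright (0.1 rad), within 20 mm of their start (x of copper_bar_mid in the frame of tray_blue between 0.026 and 0.056 m and y of copper_bar_mid in the frame of tray_blue between -0.015 and 0.015 m and z of copper_bar_mid in the frame of tray_blue between 0.03 and 0.038 m and angle between each of copper_bar_mid, crucible_mid, graphite_bar_mid, amber_vial_mid, aluminium_bar_mid, green_vial_mid's own z axis and vertical below 0.1 rad and linear speed of each of copper_bar, crucible, graphite_bar, amber_vial below 0.02 m/s and x of crucible_mid in the frame of tray_blue between -0.056 and -0.026 m and y of crucible_mid in the frame of tray_blue between -0.015 and 0.015 m and z of crucible_mid in the frame of tray_blue between 0.03 and 0.038 m and x of graphite_bar_mid in the frame of tray_yellow between 0.026 and 0.056 m and y of graphite_bar_mid in the frame of tray_yellow between -0.015 and 0.015 m and z of graphite_bar_mid in the frame of tray_yellow between 0.03 and 0.038 m and x of amber_vial_mid in the frame of tray_yellow between -0.056 and -0.026 m and y of amber_vial_mid in the frame of tray_yellow between -0.015 and 0.015 m and z of amber_vial_mid in the frame of tray_yellow between 0.03 and 0.038 m and distance of each of aluminium_bar_mid, green_vial_mid from where it was at the start of the episode below 0.02 m); the robot touches nothing.
It fails at once if a thing is dropped into a tray (moves faster than 0.6 m/s within the last 15 mm above the pocket floor) ((horizontal distance between copper_bar_mid and tray_blue below 0.085 m and height (world z) of copper_bar_mid below 0.049 m and linear speed of copper_bar above 0.6 m/s) or (horizontal distance between crucible_mid and tray_blue below 0.085 m and height (world z) of crucible_mid below 0.049 m and linear speed of crucible above 0.6 m/s) or (horizontal distance between graphite_bar_mid and tray_yellow below 0.085 m and height (world z) of graphite_bar_mid below 0.049 m and linear speed of graphite_bar above 0.6 m/s) or (horizontal distance between amber_vial_mid and tray_yellow below 0.085 m and height (world z) of amber_vial_mid below 0.049 m and linear speed of amber_vial above 0.6 m/s)).
It fails at once if the blue aluminium bar or the green vial is knocked over or moved by more than 20 mm (distance of any of aluminium_bar_mid, green_vial_mid from where it was at the start of the episode above 0.02 m or angle between any of aluminium_bar_mid, green_vial_mid's own z axis and vertical above 0.3 rad).
It also fails if it takes over 96 s, if anything falls off the work surface, if the arm or the gripper's body presses on something with over 40 N, if the wrist force passes 120 N, or if a joint passes its speed limit or range.

ROBOT

A 6-joint arm with a two-finger parallel gripper is mounted at the origin on the work surface. World frame = base frame: x ahead of the robot, y to its left, z up, the work surface at z = 0. Lengths are in m, angles in rad, forces in N, time in s.
With the tool pointing down it reaches from about 0.25 to 0.775 m from the base axis. Payload 4 kg.
Tool frame: the origin (TCP) lies at the very end of the fingers, on their centre line; the grasp point (between the pads) lies 19 mm behind it; z points along the fingers, y is the line along which they close (so a half turn about z gives the same grasp; the last joint's range is limited). The gripper opens to 94 mm and grips with 3 to 60 N. Pads are 16 mm wide; open, the fingers measure 119 mm over their backs; the gripper's body (75 mm by 177 mm) begins 78 mm behind the grasp point.
Start: joints at [1.036, 0.087, 1.371, -0, 1.684, -0.103], TCP at [0.23, 0.5, 0.206] pointing down, gripper open.
Joint ranges: [-3.1, 3.1], [-0.76, 2.03], [0.27, 2.55], [-1.08, 4.22], [0.17, 2.65], [-2.57, 2.57]. Speed limits (rad/s): [2.79, 2.79, 3.14, 3.14, 3.14, 3.14].

INTERFACE

Orientations are given as [roll, pitch, yaw] about the fixed x, y, z axes, in that order (R = Rz(yaw) Ry(pitch) Rx(roll)).
In Python, from bench import robot, snapshot, finder gives the robot as it stands.
- The arm moves only by the tool drive_tool, never from a script. Its argument "deltas" is text: rows parted by semicolons, each of 7 numbers parted by spaces: the shift along the tool's x, y, z each as a share of 100 mm, from -1 to 1, then the turn, a rotation vector about the tool's x, y, z each as a share of 90 degrees, from -1 to 1, then the finger opening in mm, from 0 to 94. In form: tx ty tz rx ry rz gripper; .... A call has 1 to 5 rows; each row is the pose to reach, as a shift and turn from the pose commanded when the call began, along the tool's axes at that moment; what a row does not reach only later rows make up. A row lasts 1/10 s, in which the tool goes at most 50 mm and 8.59 degrees, less where a joint would pass 70% of its speed; a pose out of reach is approached as far as the arm can. A call with a number of a shift or a turn outside -1 to 1 is refused whole. A call with a gripper value outside its range is refused whole. The fingers move at their own pace and stop on an object; the grip force is fixed at half the most. Time passes only in rows, so rows that repeat a pose let the fingers close. It gives the time, the measured TCP pose, the force, the opening and the grip force at its end, in the units of the state.
- robot.get_obs(): the state, without advancing time (a new reading comes with each control period).
- snapshot(name): name is "side" or "top" or "wrist"; returns a dict with "img" (420x560x3 uint8, red, green, blue), "fx", "fy", "cx", "cy" (pixels), "T" (4x4, takes a point from camera to world coordinates); the wrist camera has in their place "hand_eye" (4x4, takes a point from camera to tool coordinates, whose origin is the TCP and whose axes are the flange's). Camera axes: x right, y up, looking along -z (the intrinsics and any distortion apply to the point x, -y, -z); pixel columns grow to the right and rows downward; lengths in m; the calibration is good to about 2 mm. A picture is of the moment at which its call begins: read the wrist's pose just before it. There is no depth.
- robot.close_job(): hands the job in; it is judged then, once.
Trained networks look in the newest picture that a camera, given by its name, has taken for a name from the list of things; names that differ only in an ending like _2 or _b are one class to them, and where a whole thing is asked for, a point or a joint stands for the part that bears it (a point fixed in the world has none). Each returns a list of dicts, best first, with "confidence" (0 to 1); they miss things now and then, are a little off and sometimes report something else, mostly with a low value. They report only what shows in the picture. A call takes as long as a camera call.
- finder.look_for(camera, thing): "xy" ([column, row] in pixels, amid what is visible of it).
- finder.masks_of(camera, thing): "region" (420x560 bool, what is visible of it) and "xy" ([column, row] in pixels, amid what is visible of it).
- finder.landmark_of(camera, thing): "xy" ([column, row] in pixels: a listed point, or the origin of a listed thing).
The state is a dict: "time": time; "joint_positions": joint angles; "qvel": joint speeds; "joint_torque": joint torques, N m; "tool_pos": TCP position; "ee_rot": TCP orientation; "wrist_force": force on the tool from outside, world axes, zero at the start; "wrist_torque": the same for the moment, N m; "width": finger opening in m; "finger_force": force on a finger pad.
Only numpy, scipy, OpenCV 4.12 (cv2) and the standard library are available. Lean on these libraries where they do the work, as an engineer would, in place of code of your own. Each camera call takes 0.05 s, during which the arm holds its last target. There are 200 camera calls.

## Working session

There is one attempt and no reset: what is moved stays moved. The work goes in short steps, Python scripts to look and compute and a tool call to move; the robot and the scene stay as the last step left them, time stands still between calls to the robot, and variables do not carry over. Pictures are saved under pics/ and viewed, at most 14 in all, crops included, and the job is handed in when it is done.

Besides the shell and the picture viewer there is one more tool, called after ">>>" as name(argument=value, ...) on one line, values as JSON. drive_tool: Moves the arm, as the interface text tells. Shift numbers are shares of 100 mm and turn numbers shares of 90 degrees, none past 1 either way. Its arguments: {"type":"object","properties":{"deltas":{"type":"string"}},"required":["deltas"]}

```bash
mkdir -p pics; cat > h.py <<'E'
import numpy as np,cv2
from bench import robot,snapshot,finder
def save(n,s): cv2.imwrite(f'pics/{n}.png',cv2.cvtColor(s['img'],cv2.COLOR_RGB2BGR))
E
python3 - <<'E'
from h import *
o=robot.get_obs();print({k:np.round(v,3) for k,v in o.items()})
for c in('top','side','wrist'):
    s=snapshot(c);save(c+'0',s);print(c,{k:np.round(v,3).tolist() for k,v in s.items() if k!='img'})
    for t in('copper_bar_mid','graphite_bar_mid','aluminium_bar_mid','crucible_mid','amber_vial_mid','green_vial_mid','tray_blue','tray_yellow'):
        print(c,t,[(np.round(d['xy'],1).tolist(),round(d['confidence'],2)) for d in finder.landmark_of(c,t)])
E
```

```text
{'time': np.float64(0.0), 'joint_positions': array([ 1.036,  0.088,  1.372,  0.   ,  1.684, -0.103]), 'qvel': array([ 0.   , -0.001,  0.001, -0.   ,  0.002,  0.   ]), 'joint_torque': array([-1.0000e-03, -3.4019e+01, -3.0243e+01,  7.2000e-02,  3.3000e-02,
       -0.0000e+00]), 'tool_pos': array([0.23 , 0.499, 0.204]), 'ee_rot': array([-3.139, -0.   ,  2.71 ]), 'wrist_force': array([ 0.853, -0.352, -0.06 ]), 'wrist_torque': array([ 0.004,  0.013, -0.006]), 'finger_force': np.float64(0.0), 'width': np.float64(0.094)}
top {'fx': 421.147, 'fy': 421.147, 'cx': 282.21, 'cy': 210.383, 'T': [[0.019, 0.99, -0.137, 0.474], [-0.999, 0.022, 0.023, 0.007], [0.025, 0.136, 0.99, 0.885], [0.0, 0.0, 0.0, 1.0]]}
top copper_bar_mid [([311.4, 266.8], 0.69)]
top graphite_bar_mid [([239.5, 171.0], 0.63)]
top aluminium_bar_mid [([240.0, 217.1], 0.53)]
top crucible_mid [([251.3, 261.8], 0.65)]
top amber_vial_mid [([242.7, 171.6], 0.49)]
top green_vial_mid [([308.1, 173.5], 0.72)]
top tray_blue [([406.2, 245.5], 0.67)]
top tray_yellow [([127.8, 239.3], 0.72)]
side {'fx': 524.431, 'fy': 524.431, 'cx': 282.96, 
[... 188 characters left out ...]
aphite_bar_mid [([300.4, 198.7], 0.57)]
side aluminium_bar_mid [([266.3, 203.7], 0.56)]
side crucible_mid [([234.9, 220.8], 0.84), ([266.0, 207.6], 0.4)]
side amber_vial_mid [([298.9, 232.7], 0.86)]
side green_vial_mid [([332.1, 222.4], 0.94)]
side tray_blue [([335.5, 312.7], 0.83)]
side tray_yellow [([205.9, 186.7], 0.73)]
wrist {'fx': 304.956, 'fy': 304.956, 'cx': 281.121, 'cy': 209.173, 'hand_eye': [[-0.001, 0.971, 0.24, 0.069], [1.0, 0.001, 0.0, -0.001], [0.0, 0.24, -0.971, -0.18], [0.0, 0.0, 0.0, 1.0]]}
wrist copper_bar_mid []
wrist graphite_bar_mid []
wrist aluminium_bar_mid []
wrist crucible_mid []
wrist amber_vial_mid []
wrist green_vial_mid []
wrist tray_blue []
wrist tray_yellow []
```

View pics/top0.png

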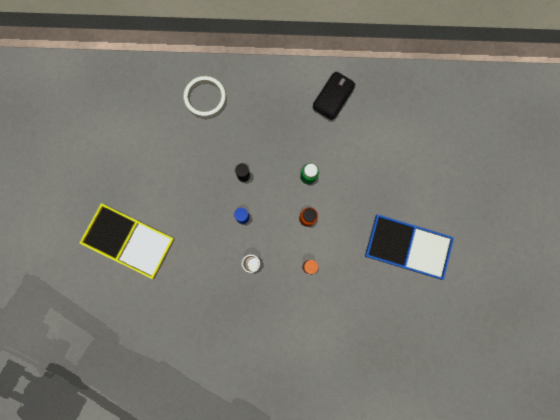

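View pics/side0.png

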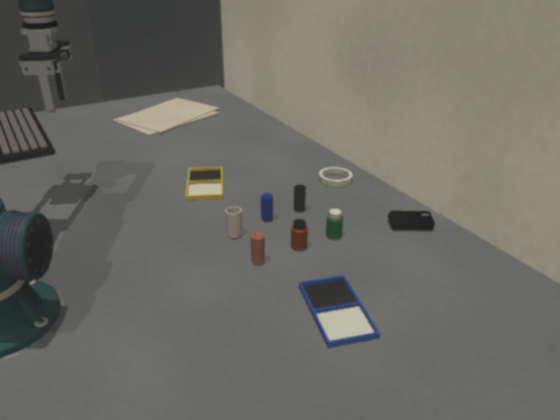

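Top view: graphite (243,172), aluminium (241,215), crucible (251,263), green (310,174), amber (309,217) (the network's top hit for amber was wrong, it lay on the graphite), copper (311,267), yellow tray (127,240), blue tray (409,247). The side view agrees, with amber at (299,235). Now I triangulate.

```bash
cat >> h.py <<'E'
def ray(s,p,T=None):
    T=s['T'] if T is None else T
    d=np.array([(p[0]-s['cx'])/s['fx'],-(p[1]-s['cy'])/s['fy'],-1.])
    d=T[:3,:3]@d; return T[:3,3],d/np.linalg.norm(d)
def tri(rs):
    A=sum(np.eye(3)-np.outer(d,d) for o,d in rs);b=sum((np.eye(3)-np.outer(d,d))@o for o,d in rs)
    return np.linalg.solve(A,b)
def onz(r,z): o,d=r;return o+d*(z-o[2])/d[2]
E
cat > m.py <<'E'
from h import *
S={c:snapshot(c) for c in('top','side')}
app={'copper_bar_mid':(311,267),'graphite_bar_mid':(243,172),'aluminium_bar_mid':(241,215),'crucible_mid':(251,263),'amber_vial_mid':(309,217),'green_vial_mid':(310,174)}
for t,a in app.items():
    r={}
    for c in S:
        L=finder.landmark_of(c,t)
        if c=='top': L=[d for d in L if np.hypot(*(np.array(d['xy'])-a))<14]
        p=L[0]['xy'] if L else a
        r[c]=ray(S[c],p)
    print(t,'tri',tri(list(r.values())).round(4),'top@30',onz(r['top'],.03)[:2].round(4),'side@30',onz(r['side'],.03)[:2].round(4))
for t in('tray_blue','tray_yellow'):
    r=[ray(S[c],finder.landmark_of(c,t)[0]['xy']) for c in S];print(t,'tri',tri(r).round(4))
    for c in S:
        m=finder.masks_of(c,t)[0]['region'].astype(np.uint8)
        ct=max(cv2.findContours(m,cv2.RETR_EXTERNAL,cv2.CHAIN_APPROX_NONE)[0],key=cv2.contourArea)[:,0]
        w=np.array([onz(ray(S[c],p),.010)[:2] for p in ct])
        (x,y),(W,H),_=R=cv2.minAreaRect((w*1000).astype(np.float32))
        B=cv2.boxPoints(R);e=B[1]-B[0];f=B[2]-B[1];e=e if np.hypot(*e)>np.hypot(*f) else f
        # sign towards the white pocket
        g=S[c]['img'].astype(float).mean(2);ys,xs=np.nonzero(m&(g>100))
        wc=np.mean([onz(ray(S[c],p),.005)[:2]*1000 for p in zip(xs,ys)],0)
        if e@(wc-[x,y])<0:e=-e
        print(t,c,'centre',round(x,1),round(y,1),'size',round(W),round(H),'yaw',round(np.degrees(np.arctan2(e[1],e[0])),1))
E
python3 m.py
```

```text
copper_bar_mid tri [ 0.4759 -0.0718  0.0388] top@30 [ 0.479  -0.0742] side@30 [ 0.4789 -0.0586]
graphite_bar_mid tri [0.6752 0.0767 0.0177] top@30 [0.6777 0.0732] side@30 [0.6565 0.0585]
aluminium_bar_mid tri [0.5757 0.0732 0.0258] top@30 [0.5782 0.0714] side@30 [0.5688 0.0677]
crucible_mid tri [0.4879 0.0502 0.029 ] top@30 [0.4898 0.0493] side@30 [0.4852 0.0496]
amber_vial_mid tri [ 0.5829 -0.0681  0.0264] top@30 [ 0.5826 -0.0678] side@30 [ 0.5797 -0.0729]
green_vial_mid tri [ 0.6717 -0.068   0.0247] top@30 [ 0.6731 -0.069 ] side@30 [ 0.663  -0.0747]
tray_blue tri [ 0.5245 -0.2777  0.0019]
tray_blue top centre 525.7 -280.3 size 174 99 yaw -106.7
tray_blue side centre 520.8 -285.3 size 182 97 yaw -105.7
tray_yellow tri [ 0.5241  0.312  -0.0091]
tray_yellow top centre 524.3 304.4 size 175 95 yaw -114.0
tray_yellow side centre 519.5 297.9 size 191 92 yaw -114.6
```

Positions agree well enough to set out. I turn the gripper to yaw π (closing along world y) and go above the stock for a wrist look.

>>> drive_tool(deltas="-0.87 -0.7 0 0 0 -0.275 94;-0.87 -0.7 0 0 0 -0.275 94;-0.87 -0.7 0 0 0 -0.275 94;-0.87 -0.7 0 0 0 -0.275 94")

```text
time: 2.85
tool_pos: [0.2809, 0.3979, 0.2059]
ee_rot: [3.141, 0.001, 3.139]
wrist_force: [0.2, 0.2, -0.5]
width: 0.0941
finger_force: 0.0
```

>>> drive_tool(deltas="-0.7 -1 0 0 0 0 70;-0.7 -1 0 0 0 0 70;-0.7 -1 0 0 0 0 70")

```text
time: 3.15
tool_pos: [0.3511, 0.2982, 0.2056]
ee_rot: [-3.141, 0.001, 3.137]
wrist_force: [0.2, 1.0, 0.4]
width: 0.0739
finger_force: 0.0
```

>>> drive_tool(deltas="-0.7 -1 0 0 0 0 70;-0.7 -1 0 0 0 0 70;-0.7 -1 0 0 0 0 70")

```text
time: 3.45
tool_pos: [0.4217, 0.1978, 0.2055]
ee_rot: [-3.141, 0.001, 3.136]
wrist_force: [-0.0, 0.1, -0.4]
width: 0.0702
finger_force: 0.0
```

>>> drive_tool(deltas="-0.7 -1 0 0 0 0 70;-0.7 -1 0 0 0 0 70;-0.7 -1 0 0 0 0 70")

```text
time: 3.75
tool_pos: [0.492, 0.0976, 0.2052]
ee_rot: [-3.141, 0.001, 3.136]
wrist_force: [-0.0, -0.0, 0.1]
width: 0.0701
finger_force: 0.0
```

>>> drive_tool(deltas="-0.7 -1 0 0 0 0 70;-0.7 -1 0 0 0 0 70;-0.7 -1 0 0 0 0 70;-0.7 -1 0 0 0 0 70")

```text
time: 4.15
tool_pos: [0.5616, -0.002, 0.2044]
ee_rot: [3.141, -0.001, 3.136]
wrist_force: [-0.3, -0.4, 0.4]
width: 0.0699
finger_force: 0.0
```

```bash
cat >> h.py <<'E'
from scipy.spatial.transform import Rotation as Ro
def wrist():
    o=robot.get_obs();s=snapshot('wrist');T=np.eye(4)
    T[:3,:3]=Ro.from_euler('xyz',o['ee_rot']).as_matrix();T[:3,3]=o['tool_pos']
    s['T']=T@s['hand_eye'];return s,o
A6=('copper_bar_mid','graphite_bar_mid','aluminium_bar_mid','crucible_mid','amber_vial_mid','green_vial_mid')
E
python3 - <<'E'
from h import *
s,o=wrist();save('w1',s);print(o['tool_pos'].round(4))
for t in A6+('tray_blue','tray_yellow'):
    for d in finder.landmark_of('wrist',t)[:2]:
        r=ray(s,d['xy']);print(t,np.round(d['xy']),round(d['confidence'],2),onz(r,.03)[:2].round(4))
E
```

```text
[ 0.5616 -0.002   0.2044]
copper_bar_mid [222. 121.] 0.81 [ 0.4777 -0.0695]
graphite_bar_mid [337. 280.] 0.9 [0.673  0.0665]
aluminium_bar_mid [ 57. 161.] 0.46 [ 0.5206 -0.2615]
aluminium_bar_mid [529. 158.] 0.39 [0.5202 0.281 ]
crucible_mid [326. 128.] 0.65 [0.4855 0.0477]
amber_vial_mid [228. 209.] 0.93 [ 0.5792 -0.0672]
green_vial_mid [230. 279.] 0.81 [ 0.6709 -0.0687]
tray_blue [ 58. 160.] 0.93 [ 0.5192 -0.26  ]
tray_yellow [532. 160.] 0.62 [0.5231 0.2859]
```

View pics/w1.png

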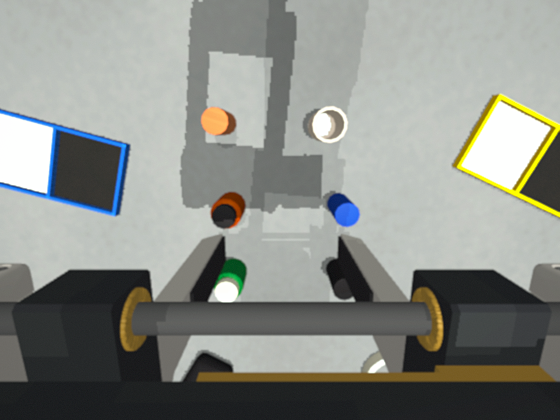

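The wrist picture shows copper (218,121), crucible (328,124), amber (228,210), blue (344,208), green (230,280) and graphite (341,280), plus the white pocket of each tray on the side expected. Next is the graphite.

>>> drive_tool(deltas="-1 0.74 0.7 0 0 0 70;-1 0.74 0.7 0 0 0 70;-1 0.74 0.7 0 0 0 70;-1 0.74 0.7 0 0 0 70")

```text
time: 5.0
tool_pos: [0.6594, 0.0767, 0.1283]
ee_rot: [3.141, -0.01, -3.138]
wrist_force: [-0.3, -0.5, -0.5]
width: 0.0704
finger_force: 0.0
```

>>> drive_tool(deltas="-0.13 0 0.1 0 0 0 70;-0.13 0 0.1 0 0 0 70;-0.13 0 0.1 0 0 0 70")

```text
time: 5.3
tool_pos: [0.6724, 0.0733, 0.1263]
ee_rot: [-3.141, 0.0, 3.141]
wrist_force: [0.2, -1.3, 0.1]
width: 0.0705
finger_force: 0.0
```

```bash
cat > look.py <<'E'
import sys
from h import *
s,o=wrist();save(sys.argv[2],s);p=o['tool_pos'];print('tcp',p.round(4),'width',o['width'].round(4))
for t in sys.argv[1].split(','):
    for d in finder.landmark_of('wrist',t)[:1]: print(t,np.round(d['xy']),round(d['confidence'],2),'lm@30-tcp',(onz(ray(s,d['xy']),.03)-p)[:2].round(4))
E
python3 look.py graphite_bar_mid,aluminium_bar_mid w2
```

```text
Traceback (most recent call last):
  File "look.py", line 3, in <module>
    s,o=wrist();save(sys.argv[2],s);p=o['tool_pos'];print('tcp',p.round(4),'width',o['width'].round(4))
                                                                                   ^^^^^^^^^^^^^^^^
AttributeError: 'float' object has no attribute 'round'
```

View pics/w2.png

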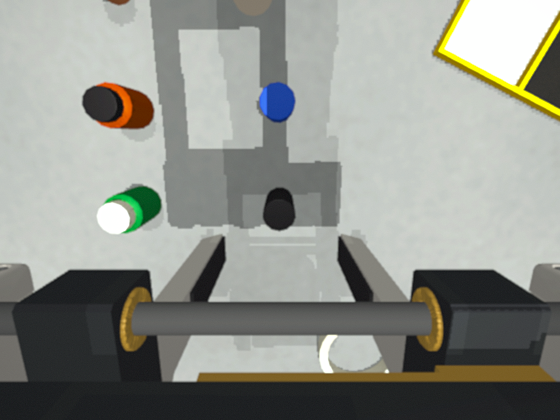

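The graphite sits at (279,208), centred between the fingers, with blue at (277,102) and green at (115,215).

```bash
sed -i "s/o\['width'\].round(4)/round(o['width'],4)/" look.py; python3 look.py graphite_bar_mid,aluminium_bar_mid,green_vial_mid,amber_vial_mid w3
```

```text
tcp [0.6726 0.0733 0.127 ] width 0.07
aluminium_bar_mid [276. 104.] 0.7 lm@30-tcp [-0.0944 -0.006 ]
green_vial_mid [132. 208.] 0.59 lm@30-tcp [-0.0026 -0.1407]
amber_vial_mid [121. 107.] 0.79 lm@30-tcp [-0.0918 -0.1399]
```

>>> drive_tool(deltas="0.03 -0.03 0.4 0 0 0 70;0.03 -0.03 0.8 0 0 0 70;0.03 -0.03 1 0 0 0 70;0.03 -0.03 1 0 0 0 70")

```text
time: 6.0
tool_pos: [0.6665, 0.0704, 0.0208]
ee_rot: [-3.141, -0.009, 3.142]
wrist_force: [-0.2, -0.2, 0.2]
width: 0.0703
finger_force: 0.0
```

>>> drive_tool(deltas="0 0 0.13 0 0 0 70;0 0 0.13 0 0 0 20;0 0 0.13 0 0 0 10;0 0 0.13 0 0 0 10;0 0 0.13 0 0 0 10")

```text
time: 6.5
tool_pos: [0.6708, 0.0707, 0.0138]
ee_rot: [3.141, 0.002, -3.141]
wrist_force: [0.3, 0.3, -0.1]
width: 0.0414
finger_force: 0.0
```

>>> drive_tool(deltas="0 0 0 0 0 0 10;0 0 0 0 0 0 10;0 0 0 0 0 0 10")

```text
time: 6.8
tool_pos: [0.6702, 0.0707, 0.013]
ee_rot: [3.141, 0.001, -3.141]
wrist_force: [0.5, 0.2, 2.4]
width: 0.0274
finger_force: 30.0
```

Graphite gripped. I lift it, carry it to the yellow white pocket and take a look above it.

>>> drive_tool(deltas="0 0 -0.3 0 0 0 10;0 0 -0.7 0 0 0 10;0 0 -1 0 0 0 10;0 0 -1 0 0 0 10")

```text
time: 7.2
tool_pos: [0.6733, 0.0707, 0.1191]
ee_rot: [3.141, 0.011, -3.141]
wrist_force: [0.1, 0.0, 0.3]
width: 0.0281
finger_force: 30.0
```

>>> drive_tool(deltas="0.82 1 0 0 0 0 10;0.82 1 0 0 0 0 10;0.82 1 0 0 0 0 10;0.82 1 0 0 0 0 10")

```text
time: 7.6
tool_pos: [0.5845, 0.1736, 0.1106]
ee_rot: [3.141, -0.004, -3.137]
wrist_force: [0.7, -0.1, -1.2]
width: 0.0277
finger_force: 30.0
```

>>> drive_tool(deltas="0.81 0.99 0 0 0 0 10;0.81 0.99 0 0 0 0 10;0.81 0.99 0 0 0 0 10;0.81 0.99 0 0 0 0 10;0.81 0.99 0 0 0 0 10")

```text
time: 8.1
tool_pos: [0.507, 0.269, 0.1114]
ee_rot: [-3.14, -0.001, -3.141]
wrist_force: [0.3, 0.6, -0.3]
width: 0.0277
finger_force: 30.0
```

```bash
cat > tl.py <<'E'
import sys
from h import *
s,o=wrist();save(sys.argv[2],s);p=o['tool_pos'];print('tcp',p.round(4),round(o['width'],4))
for d in finder.landmark_of('wrist',sys.argv[1])[:1]: print(np.round(d['xy']),round(d['confidence'],2),'origin',onz(ray(s,d['xy']),0)[:2].round(4))
E
python3 tl.py tray_yellow w4
```

```text
tcp [0.507  0.269  0.1114] 0.0277
[321. 226.] 0.73 origin [0.527  0.3071]
```

View pics/w4.png

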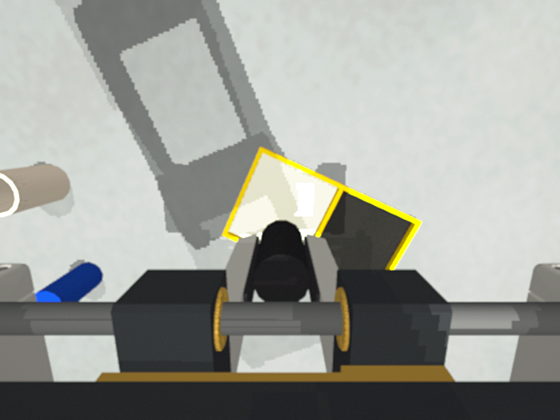

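The yellow tray's white pocket lies below the held bar, with its corner at (262,148) and divider at (330,205). The tray origin agrees with the earlier estimate, so I lower it slowly.

>>> drive_tool(deltas="-0.01 0.01 0.3 0 0 0 10;-0.01 0.01 0.6 0 0 0 10;-0.01 0.01 0.78 0 0 0 10;-0.01 0.01 0.78 0 0 0 10;-0.01 0.01 0.78 0 0 0 10")

```text
time: 8.7
tool_pos: [0.5088, 0.2696, 0.0344]
ee_rot: [-3.141, -0.0, 3.14]
wrist_force: [-0.3, 1.0, -0.3]
width: 0.0273
finger_force: 30.0
```

>>> drive_tool(deltas="0 0 0.06 0 0 0 10;0 0 0.11 0 0 0 10;0 0 0.15 0 0 0 10;0 0 0.15 0 0 0 10")

```text
time: 9.1
tool_pos: [0.5076, 0.2705, 0.019]
ee_rot: [-3.141, -0.001, -3.141]
wrist_force: [-0.4, -0.1, -1.1]
width: 0.0273
finger_force: 30.0
```

>>> drive_tool(deltas="0 0 0.015 0 0 0 10;0 0 0.02 0 0 0 10;0 0 0.02 0 0 0 10")

```text
time: 9.4
tool_pos: [0.5079, 0.2707, 0.0175]
ee_rot: [3.141, 0.0, -3.141]
wrist_force: [0.2, -0.1, -0.2]
width: 0.0273
finger_force: 30.0
```

>>> drive_tool(deltas="0 0 0.01 0 0 0 10;0 0 0.01 0 0 0 10;0 0 0.01 0 0 0 32;0 0 0.01 0 0 0 50;0 0 0.01 0 0 0 60")

```text
time: 9.9
tool_pos: [0.5079, 0.2706, 0.0164]
ee_rot: [3.142, 0.0, -3.141]
wrist_force: [-0.0, 0.2, 0.2]
width: 0.0443
finger_force: 0.0
```

>>> drive_tool(deltas="0 0 -0.1 0 0 0 60;0 0 -0.5 0 0 0 60;0 0 -1 0 0 0 60;0 0 -1 0 0 0 60")

```text
time: 10.3
tool_pos: [0.5127, 0.2726, 0.1263]
ee_rot: [3.135, 0.016, -3.141]
wrist_force: [0.1, -0.2, 1.2]
width: 0.0597
finger_force: 0.0
```

>>> drive_tool(deltas="-0.18 -0.85 0 0 0 0 70;-0.18 -0.85 0 0 0 0 70;-0.18 -0.85 0 0 0 0 70")

```text
time: 10.6
tool_pos: [0.527, 0.182, 0.1172]
ee_rot: [-3.14, 0.001, 3.137]
wrist_force: [-0.2, -0.3, 0.1]
width: 0.0699
finger_force: 0.0
```

>>> drive_tool(deltas="-0.18 -0.85 0 0 0 0 70;-0.18 -0.85 0 0 0 0 70;-0.18 -0.85 0 0 0 0 70")

```text
time: 10.9
tool_pos: [0.5448, 0.0976, 0.1168]
ee_rot: [-3.141, 0.001, 3.137]
wrist_force: [0.5, 0.9, 0.2]
width: 0.0702
finger_force: 0.0
```

>>> drive_tool(deltas="-0.18 -0.85 0 0 0 0 70;-0.18 -0.85 0 0 0 0 70;-0.18 -0.85 0 0 0 0 70")

```text
time: 11.2
tool_pos: [0.5628, 0.0133, 0.1166]
ee_rot: [-3.141, 0.001, 3.138]
wrist_force: [0.3, -0.4, -0.7]
width: 0.0704
finger_force: 0.0
```

>>> drive_tool(deltas="-0.18 -0.83 0 0 0 0 70;-0.18 -0.83 0 0 0 0 70;-0.18 -0.83 0 0 0 0 70;-0.18 -0.83 0 0 0 0 70;-0.18 -0.83 0 0 0 0 70")

```text
time: 11.7
tool_pos: [0.5799, -0.0652, 0.1165]
ee_rot: [3.14, -0.0, -3.14]
wrist_force: [1.1, 0.1, -0.1]
width: 0.0701
finger_force: 0.0
```

```bash
python3 look.py amber_vial_mid,green_vial_mid,copper_bar_mid,crucible_mid w5; python3 - <<'E'
from h import *
S={c:snapshot(c) for c in('top','side')}
r=[]
for c in S:
    L=finder.landmark_of(c,'graphite_bar_mid');print(c,[(np.round(d['xy']),round(d['confidence'],2),onz(ray(S[c],d['xy']),.034)[:2].round(4)) for d in L[:2]])
save('side1',S['side'])
E
```

```text
tcp [ 0.5799 -0.0652  0.1165] width 0.0701
amber_vial_mid [280. 213.] 0.87 lm@30-tcp [-0.     -0.0026]
green_vial_mid [276. 303.] 0.79 lm@30-tcp [ 0.0906 -0.0064]
copper_bar_mid [277.  96.] 0.63 lm@30-tcp [-0.0994 -0.0048]
crucible_mid [421. 102.] 0.96 lm@30-tcp [-0.095   0.1141]
top [(array([143., 247.]), 0.73, array([0.512 , 0.2647]))]
side [(array([206., 180.]), 0.77, array([0.5105, 0.2638])), (array([257., 246.]), 0.5, array([ 0.4764, -0.0719]))]
```

View pics/w5.png

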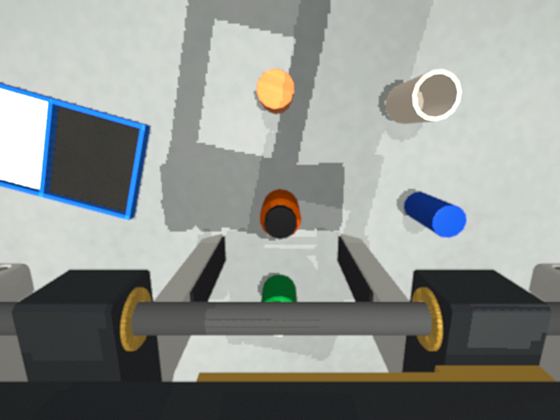

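Amber sits at (280,213), directly beneath the gripper. I descend and grip.

>>> drive_tool(deltas="0 -0.02 0.4 0 0 0 70;0 -0.02 0.8 0 0 0 70;0 -0.02 1 0 0 0 70;0 -0.02 1 0 0 0 70;0 -0.02 1 0 0 0 30")

```text
time: 12.65
tool_pos: [0.5802, -0.0695, 0.0169]
ee_rot: [3.141, 0.0, -3.142]
wrist_force: [-0.1, 0.8, -0.5]
width: 0.0649
finger_force: 0.0
```

>>> drive_tool(deltas="0 0 0.03 0 0 0 20;0 0 0.03 0 0 0 15;0 0 0.03 0 0 0 15;0 0 0.03 0 0 0 15;0 0 0.03 0 0 0 15")

```text
time: 13.15
tool_pos: [0.5807, -0.0694, 0.0145]
ee_rot: [-3.142, 0.002, -3.141]
wrist_force: [-0.2, 0.6, 2.9]
width: 0.0355
finger_force: 30.0
```

>>> drive_tool(deltas="0 0 -0.3 0 0 0 15;0 0 -0.7 0 0 0 15;0 0 -1 0 0 0 15;0 0 -1 0 0 0 15")

```text
time: 13.55
tool_pos: [0.5833, -0.0702, 0.1194]
ee_rot: [-3.139, 0.011, -3.141]
wrist_force: [0.0, 0.8, 0.2]
width: 0.0352
finger_force: 30.0
```

>>> drive_tool(deltas="0.07 0.83 0 0 0 0 15;0.07 0.83 0 0 0 0 15;0.07 0.83 0 0 0 0 15")

```text
time: 13.85
tool_pos: [0.5715, 0.0172, 0.1116]
ee_rot: [3.14, -0.003, -3.137]
wrist_force: [0.0, -0.8, -0.5]
width: 0.0351
finger_force: 30.0
```

>>> drive_tool(deltas="0.07 0.83 0 0 0 0 15;0.07 0.83 0 0 0 0 15;0.07 0.83 0 0 0 0 15")

```text
time: 14.15
tool_pos: [0.5648, 0.0994, 0.1119]
ee_rot: [3.141, -0.002, -3.137]
wrist_force: [0.4, -0.0, -0.3]
width: 0.0352
finger_force: 30.0
```

>>> drive_tool(deltas="0.07 0.83 0 0 0 0 15;0.07 0.83 0 0 0 0 15;0.07 0.83 0 0 0 0 15")

```text
time: 14.45
tool_pos: [0.5582, 0.1816, 0.1121]
ee_rot: [3.141, -0.002, -3.138]
wrist_force: [0.4, -0.2, -0.1]
width: 0.0355
finger_force: 30.0
```

>>> drive_tool(deltas="0.07 0.83 0 0 0 0 15;0.07 0.83 0 0 0 0 15;0.07 0.83 0 0 0 0 15")

```text
time: 14.75
tool_pos: [0.5516, 0.2641, 0.1122]
ee_rot: [-3.141, -0.001, -3.138]
wrist_force: [0.2, -0.3, -1.2]
width: 0.0351
finger_force: 30.0
```

>>> drive_tool(deltas="0.1 0.8 0 0 0 0 15;0.1 0.8 0 0 0 0 15;0.1 0.8 0 0 0 0 15;0.1 0.8 0 0 0 0 15;0.1 0.8 0 0 0 0 15")

```text
time: 15.25
tool_pos: [0.5427, 0.3402, 0.113]
ee_rot: [-3.14, -0.0, 3.14]
wrist_force: [-0.4, 0.2, -1.0]
width: 0.0353
finger_force: 30.0
```

```bash
python3 tl.py tray_yellow w6
```

```text
tcp [0.5427 0.3402 0.113 ] 0.0353
[250. 189.] 0.9 origin [0.5253 0.3083]
```

View pics/w6.png

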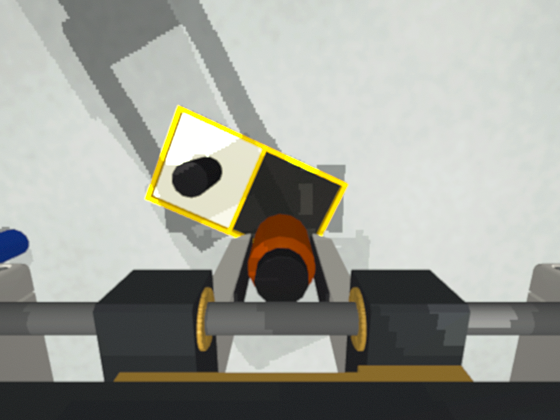

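The graphite stands upright near the middle of the white pocket at (205,172). The amber hangs over the black pocket, so I lower it.

>>> drive_tool(deltas="0 0.04 0.3 0 0 0 15;0 0.04 0.6 0 0 0 15;0 0.04 0.78 0 0 0 15;0 0.04 0.78 0 0 0 15;0 0.04 0.78 0 0 0 15")

```text
time: 15.85
tool_pos: [0.5423, 0.3458, 0.0358]
ee_rot: [-3.141, 0.0, 3.141]
wrist_force: [0.7, 0.6, 0.1]
width: 0.0351
finger_force: 30.0
```

>>> drive_tool(deltas="0 0 0.06 0 0 0 15;0 0 0.11 0 0 0 15;0 0 0.15 0 0 0 15;0 0 0.17 0 0 0 15;0 0 0.17 0 0 0 15")

```text
time: 16.35
tool_pos: [0.542, 0.3467, 0.0187]
ee_rot: [3.141, 0.0, -3.141]
wrist_force: [0.0, 0.4, -0.4]
width: 0.0352
finger_force: 30.0
```

>>> drive_tool(deltas="0 0 0.012 0 0 0 15;0 0 0.015 0 0 0 15;0 0 0.015 0 0 0 40;0 0 0.015 0 0 0 50;0 0 0.015 0 0 0 60")

```text
time: 16.85
tool_pos: [0.5418, 0.3466, 0.0166]
ee_rot: [-3.142, -0.0, -3.141]
wrist_force: [0.0, -1.1, -0.5]
width: 0.0524
finger_force: 0.0
```

>>> drive_tool(deltas="0 0 -0.1 0 0 0 60;0 0 -0.5 0 0 0 60;0 0 -1 0 0 0 60;0 0 -1 0 0 0 60")

```text
time: 17.25
tool_pos: [0.5464, 0.349, 0.1274]
ee_rot: [3.134, 0.015, -3.141]
wrist_force: [0.5, -0.0, 0.8]
width: 0.0596
finger_force: 0.0
```

>>> drive_tool(deltas="0.19 -0.99 0 0 0 0 70;0.19 -0.99 0 0 0 0 70;0.19 -0.99 0 0 0 0 70")

```text
time: 17.55
tool_pos: [0.5217, 0.2429, 0.1167]
ee_rot: [-3.139, -0.002, 3.137]
wrist_force: [-0.5, 0.6, 0.8]
width: 0.0698
finger_force: 0.0
```

>>> drive_tool(deltas="0.19 -0.99 0 0 0 0 70;0.19 -0.99 0 0 0 0 70;0.19 -0.99 0 0 0 0 70")

```text
time: 17.85
tool_pos: [0.5035, 0.1446, 0.1173]
ee_rot: [-3.14, 0.0, 3.136]
wrist_force: [-0.3, -0.0, 0.3]
width: 0.0703
finger_force: 0.0
```

>>> drive_tool(deltas="0.19 -0.99 0 0 0 0 70;0.19 -0.99 0 0 0 0 70;0.19 -0.99 0 0 0 0 70;0.19 -0.99 0 0 0 0 70;0.19 -0.99 0 0 0 0 70")

```text
time: 18.35
tool_pos: [0.4856, 0.0511, 0.1173]
ee_rot: [3.14, 0.001, -3.14]
wrist_force: [-0.1, -0.3, 0.1]
width: 0.07
finger_force: 0.0
```

```bash
python3 look.py crucible_mid,aluminium_bar_mid,copper_bar_mid w7
```

```text
tcp [0.4856 0.0511 0.1173] width 0.07
crucible_mid [279. 213.] 0.97 lm@30-tcp [ 0.0006 -0.0031]
aluminium_bar_mid [299. 305.] 0.8 lm@30-tcp [0.0931 0.0162]
copper_bar_mid [146. 204.] 0.92 lm@30-tcp [-0.0084 -0.1228]
```

View pics/w7.png

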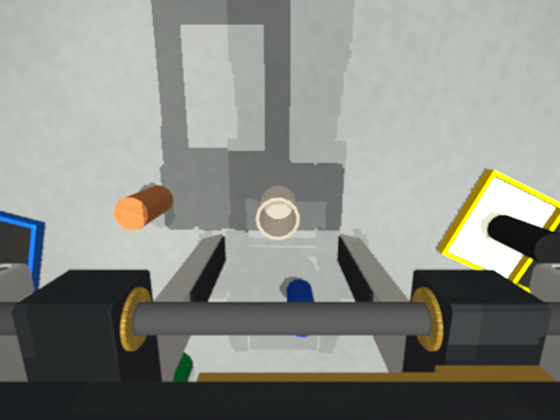

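The crucible is at (278,212), right beneath the gripper, and copper is at (145,205).

>>> drive_tool(deltas="0 -0.03 0.4 0 0 0 70;0 -0.03 0.8 0 0 0 70;0 -0.03 1 0 0 0 70;0 -0.03 1 0 0 0 70;0 -0.03 1 0 0 0 30")

```text
time: 19.05
tool_pos: [0.4853, 0.0472, 0.0173]
ee_rot: [3.141, 0.0, -3.14]
wrist_force: [0.8, -0.1, -0.2]
width: 0.0648
finger_force: 0.0
```

>>> drive_tool(deltas="0 0 0.04 0 0 0 20;0 0 0.04 0 0 0 15;0 0 0.04 0 0 0 15;0 0 0.04 0 0 0 15;0 0 0.04 0 0 0 15")

```text
time: 19.55
tool_pos: [0.4857, 0.0467, 0.014]
ee_rot: [3.141, 0.002, -3.142]
wrist_force: [-0.2, 1.4, 3.8]
width: 0.0365
finger_force: 30.0
```

>>> drive_tool(deltas="0 0 -0.3 0 0 0 15;0 0 -0.7 0 0 0 15;0 0 -1 0 0 0 15;0 0 -1 0 0 0 15")

```text
time: 19.95
tool_pos: [0.4883, 0.0464, 0.1182]
ee_rot: [-3.141, 0.01, -3.141]
wrist_force: [0.0, -0.7, -1.2]
width: 0.0353
finger_force: 30.0
```

>>> drive_tool(deltas="-0.17 -0.96 0 0 0 0 15;-0.17 -0.96 0 0 0 0 15;-0.17 -0.96 0 0 0 0 15")

```text
time: 20.25
tool_pos: [0.5017, -0.054, 0.1112]
ee_rot: [-3.139, -0.002, 3.136]
wrist_force: [-0.6, -0.2, -1.8]
width: 0.0361
finger_force: 30.0
```

>>> drive_tool(deltas="-0.17 -0.96 0 0 0 0 15;-0.17 -0.96 0 0 0 0 15;-0.17 -0.96 0 0 0 0 15")

```text
time: 20.55
tool_pos: [0.5186, -0.1496, 0.111]
ee_rot: [-3.14, -0.002, 3.136]
wrist_force: [-0.4, 1.1, -1.5]
width: 0.0357
finger_force: 30.0
```

>>> drive_tool(deltas="-0.17 -0.96 0 0 0 0 15;-0.17 -0.96 0 0 0 0 15;-0.17 -0.96 0 0 0 0 15;-0.17 -0.96 0 0 0 0 15;-0.17 -0.96 0 0 0 0 15")

```text
time: 21.05
tool_pos: [0.5355, -0.2395, 0.1119]
ee_rot: [3.14, -0.002, -3.14]
wrist_force: [-0.1, -0.0, -0.3]
width: 0.0361
finger_force: 30.0
```

```bash
python3 tl.py tray_blue w8
```

```text
tcp [ 0.5355 -0.2395  0.1119] 0.0361
[238. 196.] 0.62 origin [ 0.5253 -0.2833]
```

View pics/w8.png

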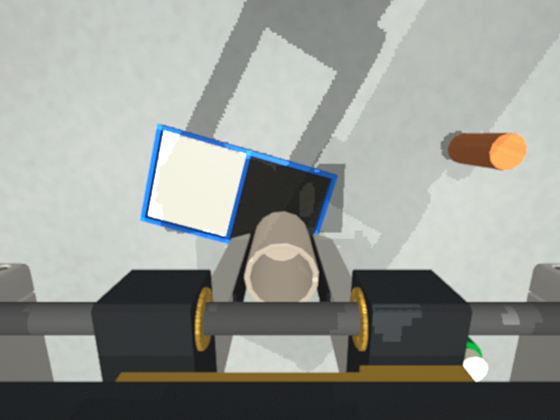

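The crucible hangs over the black pocket and the tray agrees, with the white pocket at (195,180). Shift 3 mm and lower.

>>> drive_tool(deltas="-0.01 -0.03 0.3 0 0 0 15;-0.01 -0.03 0.6 0 0 0 15;-0.01 -0.03 0.78 0 0 0 15;-0.01 -0.03 0.78 0 0 0 15;-0.01 -0.03 0.78 0 0 0 15")

```text
time: 21.65
tool_pos: [0.5372, -0.2435, 0.0354]
ee_rot: [3.141, 0.0, -3.14]
wrist_force: [-0.1, -0.8, -0.0]
width: 0.0361
finger_force: 30.0
```

>>> drive_tool(deltas="0 0 0.06 0 0 0 15;0 0 0.11 0 0 0 15;0 0 0.15 0 0 0 15;0 0 0.16 0 0 0 15;0 0 0.16 0 0 0 15")

```text
time: 22.15
tool_pos: [0.5369, -0.2444, 0.0188]
ee_rot: [3.141, -0.0, -3.142]
wrist_force: [-0.5, 0.2, -1.5]
width: 0.0363
finger_force: 30.0
```

>>> drive_tool(deltas="0 0 0.012 0 0 0 15;0 0 0.015 0 0 0 15;0 0 0.015 0 0 0 40;0 0 0.015 0 0 0 50;0 0 0.015 0 0 0 60")

```text
time: 22.65
tool_pos: [0.5371, -0.2444, 0.0175]
ee_rot: [-3.142, 0.0, -3.141]
wrist_force: [-0.3, -0.4, 0.9]
width: 0.0527
finger_force: 0.0
```

>>> drive_tool(deltas="0 0 -0.1 0 0 0 60;0 0 -0.5 0 0 0 60;0 0 -1 0 0 0 60;0 0 -1 0 0 0 60")

```text
time: 23.05
tool_pos: [0.5415, -0.2469, 0.1274]
ee_rot: [-3.133, 0.015, -3.141]
wrist_force: [0.3, -0.2, 1.3]
width: 0.0604
finger_force: 0.0
```

>>> drive_tool(deltas="0.3 0.86 0 0 0 0 70;0.3 0.86 0 0 0 0 70;0.3 0.86 0 0 0 0 70")

```text
time: 23.35
tool_pos: [0.5057, -0.1546, 0.1179]
ee_rot: [3.14, -0.0, -3.138]
wrist_force: [0.4, -0.7, -0.7]
width: 0.07
finger_force: 0.0
```

>>> drive_tool(deltas="0.3 0.86 0 0 0 0 70;0.3 0.86 0 0 0 0 70;0.3 0.86 0 0 0 0 70;0.3 0.86 0 0 0 0 70;0.3 0.86 0 0 0 0 70")

```text
time: 23.85
tool_pos: [0.4777, -0.0736, 0.1179]
ee_rot: [-3.141, 0.001, 3.141]
wrist_force: [-0.4, -0.0, -0.0]
width: 0.0701
finger_force: 0.0
```

```bash
python3 look.py copper_bar_mid,amber_vial_mid,crucible_mid w9
```

```text
tcp [ 0.4777 -0.0736  0.1179] width 0.0701
copper_bar_mid [287. 214.] 0.92 lm@30-tcp [0.0017 0.0039]
crucible_mid [101. 274.] 0.57 lm@30-tcp [ 0.06  -0.174]
```

>>> drive_tool(deltas="-0.01 0.03 0.4 0 0 0 70;-0.01 0.03 0.8 0 0 0 70;-0.01 0.03 1 0 0 0 70;-0.01 0.03 1 0 0 0 70;-0.01 0.03 1 0 0 0 30")

```text
time: 24.55
tool_pos: [0.4783, -0.0699, 0.0178]
ee_rot: [3.142, -0.0, 3.141]
wrist_force: [0.2, 0.4, -0.1]
width: 0.0652
finger_force: 0.0
```

>>> drive_tool(deltas="0 0 0.04 0 0 0 20;0 0 0.04 0 0 0 10;0 0 0.04 0 0 0 10;0 0 0.04 0 0 0 10;0 0 0.04 0 0 0 10")

```text
time: 25.05
tool_pos: [0.4784, -0.0696, 0.014]
ee_rot: [-3.141, 0.001, -3.141]
wrist_force: [-0.2, -0.1, 0.9]
width: 0.0276
finger_force: 30.0
```

>>> drive_tool(deltas="0 0 0 0 0 0 10;0 0 0 0 0 0 10;0 0 0 0 0 0 10")

```text
time: 25.35
tool_pos: [0.4784, -0.0696, 0.014]
ee_rot: [-3.141, 0.001, -3.141]
wrist_force: [-0.5, -0.8, 3.8]
width: 0.0276
finger_force: 30.0
```

>>> drive_tool(deltas="0 0 -0.2 0 0 0 10;0 0 -0.5 0 0 0 10;0 0 -0.8 0 0 0 10;0 0 -1 0 0 0 10;0 0 -1 0 0 0 10")

```text
time: 25.85
tool_pos: [0.4795, -0.0697, 0.1156]
ee_rot: [-3.141, 0.005, -3.141]
wrist_force: [-0.3, 0.7, -3.5]
width: 0.0279
finger_force: 30.0
```

>>> drive_tool(deltas="-0.12 -0.84 0 0 0 0 10;-0.12 -0.84 0 0 0 0 10;-0.12 -0.84 0 0 0 0 10")

```text
time: 26.15
tool_pos: [0.4889, -0.1565, 0.1105]
ee_rot: [-3.141, -0.004, 3.138]
wrist_force: [-1.0, 1.4, -3.6]
width: 0.0278
finger_force: 30.0
```

>>> drive_tool(deltas="-0.12 -0.84 0 0 0 0 10;-0.12 -0.84 0 0 0 0 10;-0.12 -0.84 0 0 0 0 10")

```text
time: 26.45
tool_pos: [0.501, -0.2403, 0.1104]
ee_rot: [3.141, -0.004, 3.138]
wrist_force: [-1.2, 0.9, -4.7]
width: 0.0273
finger_force: 30.0
```

>>> drive_tool(deltas="-0.12 -0.84 0 0 0 0 10;-0.12 -0.84 0 0 0 0 10;-0.12 -0.84 0 0 0 0 10;-0.12 -0.84 0 0 0 0 10;-0.12 -0.84 0 0 0 0 10")

```text
time: 26.95
tool_pos: [0.5135, -0.3194, 0.1119]
ee_rot: [3.139, -0.002, -3.14]
wrist_force: [0.6, -0.3, -3.8]
width: 0.0277
finger_force: 30.0
```

```bash
python3 tl.py tray_blue w10
```

```text
tcp [ 0.5135 -0.3194  0.1119] 0.0277
[321. 215.] 0.8 origin [ 0.522  -0.2816]
```

View pics/w10.png

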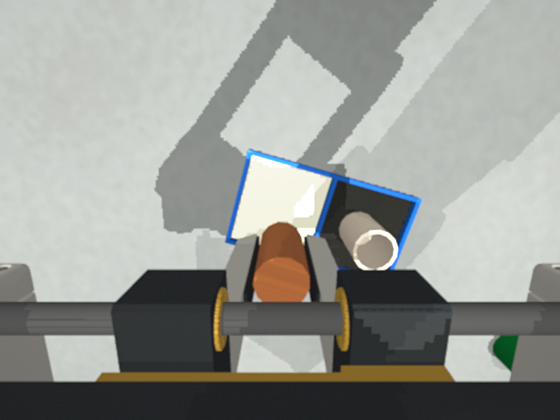

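The crucible stands in the black pocket at (368,240) and the copper hangs over the white one, so I lower it.

>>> drive_tool(deltas="0 -0.01 0.3 0 0 0 10;0 -0.01 0.6 0 0 0 10;0 -0.01 0.78 0 0 0 10;0 -0.01 0.78 0 0 0 10;0 -0.01 0.78 0 0 0 10")

```text
time: 27.55
tool_pos: [0.5143, -0.3217, 0.0358]
ee_rot: [3.141, 0.0, -3.14]
wrist_force: [-1.0, -0.6, -3.4]
width: 0.0276
finger_force: 30.0
```

>>> drive_tool(deltas="0 0 0.06 0 0 0 10;0 0 0.11 0 0 0 10;0 0 0.15 0 0 0 10;0 0 0.16 0 0 0 10;0 0 0.16 0 0 0 10")

```text
time: 28.05
tool_pos: [0.5139, -0.3223, 0.0192]
ee_rot: [3.141, -0.0, -3.142]
wrist_force: [0.2, -0.5, -3.9]
width: 0.0279
finger_force: 30.0
```

>>> drive_tool(deltas="0 0 0.01 0 0 0 10;0 0 0.02 0 0 0 10;0 0 0.02 0 0 0 10")

```text
time: 28.35
tool_pos: [0.5143, -0.3226, 0.0181]
ee_rot: [-3.141, 0.001, -3.141]
wrist_force: [-0.6, 0.7, -1.9]
width: 0.0277
finger_force: 30.0
```

Contact is near: the load has eased by half. I release, lift and back away.

>>> drive_tool(deltas="0 0 0.005 0 0 0 10;0 0 0.005 0 0 0 10;0 0 0.005 0 0 0 32;0 0 0.005 0 0 0 50;0 0 0.005 0 0 0 60")

```text
time: 28.85
tool_pos: [0.5143, -0.3226, 0.017]
ee_rot: [-3.141, 0.001, -3.141]
wrist_force: [0.5, -0.0, 0.2]
width: 0.0446
finger_force: 0.0
```

>>> drive_tool(deltas="0 0 -0.1 0 0 0 60;0 0 -0.5 0 0 0 60;0 0 -1 0 0 0 60;0 0 -1 0 0 0 60")

```text
time: 29.25
tool_pos: [0.5182, -0.3256, 0.1271]
ee_rot: [-3.131, 0.014, -3.141]
wrist_force: [0.3, 0.6, 0.5]
width: 0.0604
finger_force: 0.0
```

>>> drive_tool(deltas="1 0.3 -0.5 0 0 0 60;1 0.3 -0.5 0 0 0 60;1 0.3 -0.5 0 0 0 60;1 0.3 -0.5 0 0 0 60;1 0.3 -0.5 0 0 0 60")

```text
time: 29.75
tool_pos: [0.4145, -0.2927, 0.1673]
ee_rot: [-3.141, 0.001, 3.142]
wrist_force: [0.3, 0.1, -0.3]
width: 0.0599
finger_force: 0.0
```

```bash
python3 m.py | grep -v centre; python3 - <<'E'
from h import *
S={c:snapshot(c) for c in('top','side')}
B=((.525,-.2815),-106.4);Y=((.5257,.307),-114.3)
for t,(c0,a) in {'copper_bar_mid':B,'crucible_mid':B,'graphite_bar_mid':Y,'amber_vial_mid':Y}.items():
    a=np.radians(a);R=np.array([[np.cos(a),np.sin(a)],[-np.sin(a),np.cos(a)]])
    for c in S:
        for d in finder.landmark_of(c,t)[:1]:
            print(t,c,round(d['confidence'],2),'tray xy mm',(1000*R@(onz(ray(S[c],d['xy']),.034)[:2]-c0)).round(1))
a=S['top']['img'][150:300];b=S['side']['img'][140:360,150:420]
im=np.zeros((590,560,3),np.uint8);im[:150]=a;im[150:590,:540]=cv2.resize(b,(540,440));save('end',{'img':im})
E
```

```text
copper_bar_mid tri [ 0.55   -0.1398 -0.1025] top@30 [ 0.4784 -0.0732] side@30 [ 0.5212 -0.3123]
graphite_bar_mid tri [0.5455 0.0886 0.1345] top@30 [0.6708 0.0698] side@30 [0.514  0.2807]
aluminium_bar_mid tri [0.5817 0.071  0.0317] top@30 [0.5834 0.0704] side@30 [0.5816 0.0742]
crucible_mid tri [ 0.5711 -0.0131 -0.1049] top@30 [0.4841 0.0479] side@30 [ 0.5437 -0.2283]
amber_vial_mid tri [ 0.4796 -0.0294  0.1689] top@30 [ 0.5799 -0.0681] side@30 [0.4908 0.232 ]
green_vial_mid tri [ 0.6692 -0.0664  0.0224] top@30 [ 0.6703 -0.0674] side@30 [ 0.6579 -0.0762]
copper_bar_mid side 0.7 tray xy mm [38.1  4.5]
crucible_mid top 0.82 tray xy mm [-39.   2.]
crucible_mid side 0.83 tray xy mm [-44.6   1.5]
graphite_bar_mid top 0.73 tray xy mm [34.7  2.6]
amber_vial_mid top 0.6 tray xy mm [-35.4  -1.9]
amber_vial_mid side 0.49 tray xy mm [-52.1   0.6]Traceback (most recent call last):
  File "m.py", line 13, in <module>
    r=[ray(S[c],finder.landmark_of(c,t)[0]['xy']) for c in S];print(t,'tri',tri(r).round(4))
                ~~~~~~~~~~~~~~~~~~~~~~~^^^
IndexError: list index out of range
```

View pics/end.png

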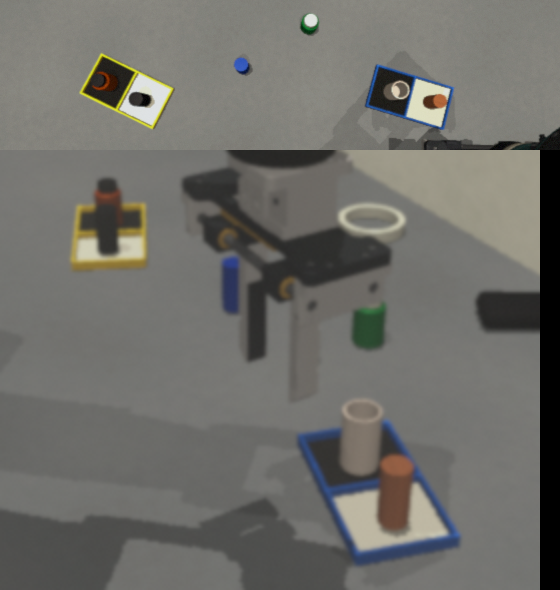

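All four stand upright in their assigned pockets near the middle. The blue bar (241,65) and the green vial (310,22) have not moved, and the arm is clear. The amber's side reading is off because the graphite hides part of it; the top view and the release pose put it within limits.

```bash
python3 -c "
from h import *
print(robot.close_job())"
```

```text
the job is handed in; nothing more can be done
None
```

I handed the job in after about 30 s of robot time: the four pieces stand upright near the middle of their assigned pockets, and the blue bar and green vial were left where they stood; the hand-in returned no verdict.

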